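Lock the portion filler's stroke adjuster

ROBOT

A 6-joint arm with a two-finger parallel gripper is mounted at the origin on the work surface. World frame = base frame: x ahead of the robot, y to its left, z up, the work surface at z = 0. Lengths are in mm, angles in rad, forces in N, time in s.
With the tool pointing down it reaches from about 350 to 875 mm from the base axis. Payload 4.2 kg.
Tool frame: the origin (TCP) lies between the finger pads; the fingertips stand 17 mm ahead of it and the grasp point (between the pads) lies 2 mm behind it (nose_length is the distance from the TCP to the fingertips, in mm); z points along the fingers, y is the direction in which the jaws open and shut (so a half turn about z gives the same grasp; the last joint's range is limited). The gripper opens to 85 mm and grips with 20 to 120 N. Pads are 22 mm wide; open, the fingers measure 114 mm over their backs; the gripper's body (76 mm by 85 mm) begins 54 mm behind the grasp point. The pads swing forward as they close: fully open they stand 13 mm farther back than shut.
Start: joints at [1.44, 0.385, 0.008, 0, -1.194, -0.259], TCP at [237.469, 578.107, 248.312] pointing down, gripper open.
Joint ranges: [-3.14, 3.14], [-1.21, 2.06], [-1.07, 1.41], [-3.16, 2.05], [-2.99, -0.16], [-3.1, 3.1]. Speed limits (rad/s): [2.79, 2.79, 3.14, 3.14, 3.14, 3.14].

INTERFACE

Orientations are given as a unit quaternion [x, y, z, w].
In Python, from bench import * gives the robot as it stands.
- The arm moves only by the tool jog_arm, never from a script. Its argument "increments" is a list of rows, each a list of 4 numbers: the shift along the tool's x, y, z in m, then the turn about the tool's z in degrees. A call has 1 to 10 rows; each row is the pose to reach, as a shift and turn from the pose measured when the call began, along the tool's axes at that moment; what a row does not reach only later rows make up. A row lasts 1/8 s, in which the tool goes at most 62.5 mm and 10.7 degrees, less where a joint would pass 70% of its speed; a pose out of reach is approached as far as the arm can. A call with a gripper value outside its range is refused whole. "hand" is the gripper's target within -1 to 1 (fully open at 1, half-way at 0, shut at -1), set as the call begins (left out, the last holds). The fingers move at their own pace and stop on an object; the grip force is fixed at half the most. Time passes only in rows, so rows that repeat a pose let the fingers close. It gives the time, the measured TCP pose, the force and the opening at its end, in the units of the state.
- read_state(): the state, without advancing time (a new reading comes with each control period).
- get_image(name): name is "scene" or "top" or "wrist"; returns the picture (384x512x3 uint8, red, green, blue); there is no depth.
- calibration(name): a dict with "fx", "fy", "cx", "cy" (pixels), "position" and "rotation" of the camera in the world; the wrist camera has in their place "hand_eye" (4x4, takes a point from camera to tool coordinates, whose origin is the TCP and whose axes are the flange's). Camera axes: x right, y up, looking along -z (the intrinsics and any distortion apply to the point x, -y, -z); pixel columns grow to the right and rows downward; lengths in mm; the calibration is good to about 2 mm. A picture is of the moment at which its call begins: read the wrist's pose just before it. calibration takes no time and is no camera call.
- job_done(): hands the job in, once; it reports no verdict.
The state is a dict: "clock": time; "joints": joint angles; "joint_vel": joint speeds; "joint_efforts": joint torques, N m; "position": TCP position; "ee_rot": TCP orientation; "contact_force": force on the tool from outside, world axes, zero at the start; "wrist_torque": the same for the moment, N m; "gripper_width": finger opening in mm.
Only numpy, scipy, OpenCV 4.12 (cv2) and the standard library are available. Lean on these libraries where they do the work, as an engineer would, in place of code of your own. Each camera call takes 0.05 s, during which the arm holds its last target.

TASK

The portion setting on the filler is right, but its knurled lock ring is slack. Fit the holding key from the tool tray over the barrel's square with its arm resting on the guide column's collar, so that the column stops it and holds the barrel still, then turn the lock ring clockwise until it jams firmly, about 1 N m and never as much as 2. Lift the key off again, keeping the barrel where it is set, and lay it flat back in its tray; leave the food tubs and packs alone.

Things in the scene. Friction and masses are not known exactly. Their poses are not given: they have to be found in the camera images.
- ring_center (a point): Centre of the dark knurled lock ring on top of the filler: 64 mm diameter, 16 mm high, axis vertical, 169 mm above the bench. Above it are only the barrel's flange (41 mm diameter) and square. Below it is the 46 mm housing neck, 28 mm high, on the cap (cap top 39 mm under this point, 8 mm nuts at its corners): fingers can come down on both sides.
- ring (a joint): Ring angle relative to the barrel, rad, grows clockwise from above (tightening). Zero is arbitrary; it jams after some 0.4 to 1.2 rad, to be felt. Once it jams the torque rises steeply, about 1 N m within 0.05 rad of turning. Until the jam the ring turns at about 0.14 N m; this drag exceeds the barrel's own friction (0.05 N m), so the barrel turns along unless held.
- barrel_seat (a point): On the barrel's vertical axis, on the flange on which the key rests, 178 mm above the bench. Above it stands the brass square, 26 x 26 mm and 12 mm high, its sides along this point's x and y, topped by a 7 mm high cone that tapers from 26 to 16 mm diameter.
- barrel (a joint): Angle of the adjuster barrel in the filler's housing, rad; 0 = on its setting line, grows clockwise from above. It must stay within 0.25 rad of 0 throughout; the play of the key on the square and of its arm at the column uses up to about 0.16.
- filler: The steel bench-top portion filler, fixed to the bench: base plate 190 x 150 mm, cylinder, 100 mm square cap 112 to 130 mm up. Origin on the bench under the barrel's axis; its +x (roughly away from the robot) is the way in which the fitted key's arm must point; discharge spout at -x.
- column: Upright steel guide column of the filler, 12 mm diameter, round top 205 mm above the bench; origin at its foot, at x 80, y -16, z 12 mm in the filler's frame. A black collar round it (40 mm diameter, top 178 mm up) carries the fitted key's arm. With that arm along the filler's +x, the column is 4 mm beside it on the clockwise side; the ring's drag swings the arm on to it. 1 N m at the ring makes about 12 N.
- key_grip (a point): The holding key (steel, 280 g, lies flat in the tray with its arm roughly away from the robot): this is the centre of the part to pinch, an upright blue tab over the arm, 12 mm wide (y), 28 mm long (x), reaching from the key's underside to 30 mm above it; the point is 15 mm above the underside. x points along the arm away from the socket.
- key_socket (a point): Centre of the key's square through-socket, on the key's underside, 37 mm from the tab's centre along -x: hole 27.5 x 27.5 mm in a 38 x 38 x 14 mm head, sides along x and y. The arm, 12 mm wide and 14 mm high, ends 105 mm from this point along +x.
- tray: White tool tray in which the key lies, fixed: 200 mm (x) x 140 mm (y), walls 22 mm high and 4 mm thick, floor 4 mm thick. Origin at the centre of its underside.
- key: The whole holding key; origin and axes as for key_socket.
- tub_center (a point): Bystander: white food tub with clear lid, 98 mm diameter, 74 mm high; its centre.
- meal_center (a point): Bystander: black meal pack with clear lid, 128 x 178 x 48 mm; its centre.
- pot_center (a point): Bystander: small amber dip pot with white lid, 68 mm diameter, 39 mm high; its centre.
Things that resemble listed ones, but are neither listed nor needed, are in the scene too. What is meant by the key is not purple or turquoise, and is the larger of those in its own colour.

How it is judged:
By the outcome, as a careful person would: the job done as asked, in the order asked, and still so for the second after the job is handed in, with the robot touching nothing.
It also fails if it takes over 72 s, if anything falls off the work surface, if the arm or the gripper's body presses on something with over 40 N, if the wrist force passes 120 N, or if a joint passes its speed limit or range.

## Working session

There is one attempt and no reset: what is moved stays moved. The work goes in short steps, Python scripts to look and compute and a tool call to move; the robot and the scene stay as the last step left them, time stands still between calls to the robot, and variables do not carry over. Pictures are saved under pics/ and viewed, and the job is handed in when it is done.

Besides the shell and the picture viewer there is one more tool, called after "Request:" as name(argument=value, ...) on one line, values as JSON. jog_arm: Moves the arm, as the interface text tells. Its arguments: {"type":"object","properties":{"increments":{"type":"array"},"hand":{"type":"number"}},"required":["increments"]}

```bash
mkdir -p pics; ls; python3 - <<'E'
from bench import *
import cv2
s=read_state();print(s)
for n in ["scene","top","wrist"]:
    im=get_image(n);cv2.imwrite(f"pics/{n}0.png",im[:,:,::-1]);print(n,calibration(n))
E
```

```text
pics
{'clock': 0.0, 'joints': array([ 1.43958707e+00,  3.85565615e-01,  6.62035734e-03, -5.11006916e-04,
       -1.19402190e+00, -2.58584347e-01]), 'joint_vel': array([-1.03582700e-03, -2.36404411e-04,  8.29449042e-04,  8.50754780e-04,
       -4.62563367e-04, -6.90335121e-05]), 'joint_efforts': array([ 1.73116982e-04, -3.92287517e+01,  1.88400292e+01,  4.18625146e+00,
       -4.70544372e-03, -2.84542480e-06]), 'position': array([237.27621023, 577.60673531, 247.21216805]), 'ee_rot': array([ 9.81048795e-01, -1.93757650e-01, -1.67917154e-04,  1.09832869e-03]), 'contact_force': array([-0.25978558, -0.36082203, -0.5559613 ]), 'wrist_torque': array([-0.00502789,  0.01601438,  0.07514428]), 'gripper_width': 85.32817678266596}
scene {'fx': 475.18247185012183, 'fy': 475.18247185012183, 'cx': 256.7677028623834, 'cy': 194.025021838578, 'position': array([1080.48935272, -676.47724057,  920.47184998]), 'rotation': array([0.39739929, 0.12058023, 0.26462602, 0.87034894])}
top {'fx': 498.810759940811, 'fy': 498.810759940811, 'cx': 254.4574121768453, 'cy': 191.40571384633094, 'position': array([ 417.3450322 ,   76.27332796, 1552.77191307]), 'rotation': array([-0.03744173,  0.03943085,  0.71507768, -0.696927  ])}
wrist {'fx': 316.9543903310479, 'fy': 316.9543903310479, 'cx': 250.54217745957692, 'cy': 197.422216349461, 'hand_eye': array([[ 4.15103694e-04,  9.55060902e-01,  2.96409348e-01,
         7.46901520e+01],
       [ 9.99999914e-01, -3.89734945e-04, -1.44675093e-04,
         7.46402535e-01],
       [-2.26524439e-05,  2.96409382e-01, -9.55060981e-01,
        -1.24929300e+02],
       [ 0.00000000e+00,  0.00000000e+00,  0.00000000e+00,
         1.00000000e+00]])}
```

View pics/scene0.png

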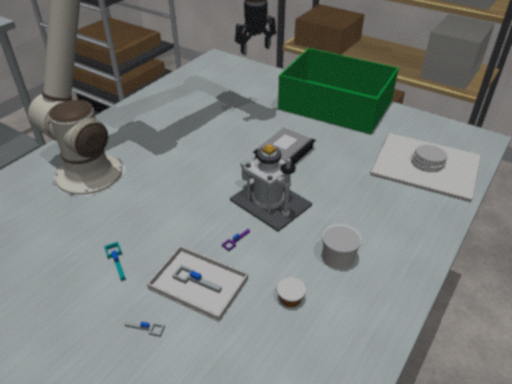

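View pics/top0.png

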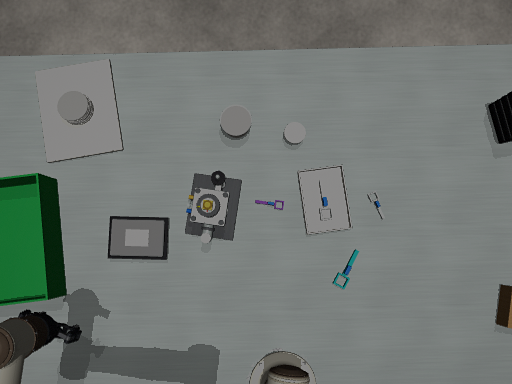

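View pics/wrist0.png

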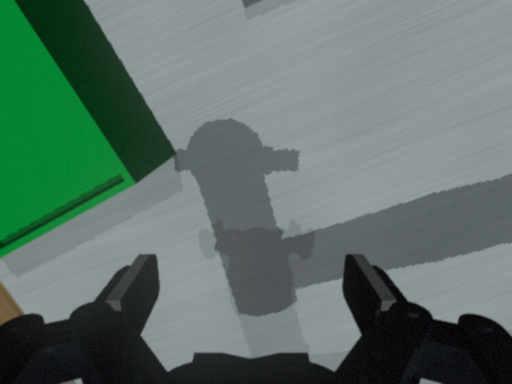

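```bash
cat > h.py <<'E'
from bench import *
import numpy as np, cv2
from scipy.spatial.transform import Rotation as R
def cam(n,st=None):
    c=calibration(n)
    if n=="wrist":
        T=np.eye(4);T[:3,:3]=R.from_quat(st["ee_rot"]).as_matrix();T[:3,3]=st["position"]
        M=T@c["hand_eye"];return c,M[:3,:3],M[:3,3]
    return c,R.from_quat(c["rotation"]).as_matrix(),np.array(c["position"])
def ray(n,u,v,st=None):
    c,Rm,p=cam(n,st)
    pts=cv2.undistortPoints(np.array([[[u,v]]],float),np.array([[c["fx"],0,c["cx"]],[0,c["fy"],c["cy"]],[0,0,1]]),np.array(c.get("dist",np.zeros(5)),float))[0,0]
    return p,Rm@np.array([pts[0],-pts[1],-1.])
def onz(n,u,v,z,st=None):
    p,d=ray(n,u,v,st);return p+d*(z-p[2])/d[2]
def proj(n,P,st=None):
    c,Rm,p=cam(n,st);q=Rm.T@(np.array(P,float)-p);return c["cx"]+c["fx"]*q[0]/-q[2],c["cy"]+c["fy"]*(-q[1])/-q[2]
def crop(n,im,u0,v0,u1,v1,k,name):
    cv2.imwrite("pics/"+name,cv2.resize(im[v0:v1,u0:u1,::-1],None,fx=k,fy=k,interpolation=cv2.INTER_CUBIC))
def totool(st,dw):  # world shift mm -> tool m
    return R.from_quat(st["ee_rot"]).inv().apply(dw)/1000
E
python3 - <<'E'
from h import *
a=cv2.imread("pics/top0.png")[:,:,::-1]
crop("top",a,290,160,360,240,7,"c1.png")
crop("top",a,175,160,255,250,6,"c2.png")
print(calibration("top").keys())
for u,v,z in [(323,202,20),(208,205,190),(218,178,178),(376,206,5),(294,132,39),(236,120,74),(138,238,48)]: print(u,v,onz("top",u,v,z).round(1))
E
```

```text
dict_keys(['fx', 'fy', 'cx', 'cy', 'position', 'rotation'])
323 202 [ 546.4 -140.7   20. ]
208 205 [531.9 198.7 190. ]
218 178 [607.5 170.8 178. ]
376 206 [ 530.9 -307.3    5. ]
294 132 [764.2 -57.2  39. ]
236 120 [797.7 120.3  74. ]
138 238 [449.8 423.1  48. ]
```

View pics/c1.png

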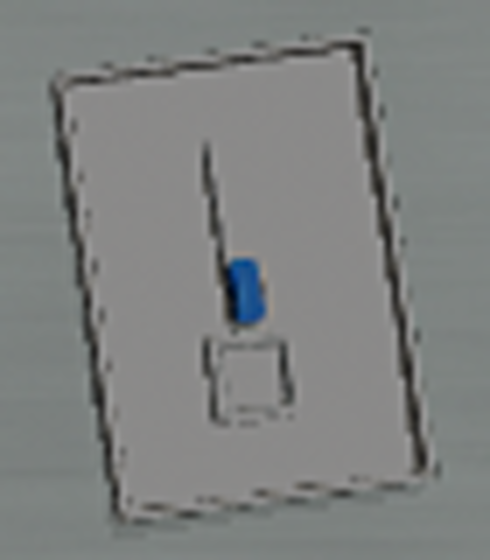

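View pics/c2.png

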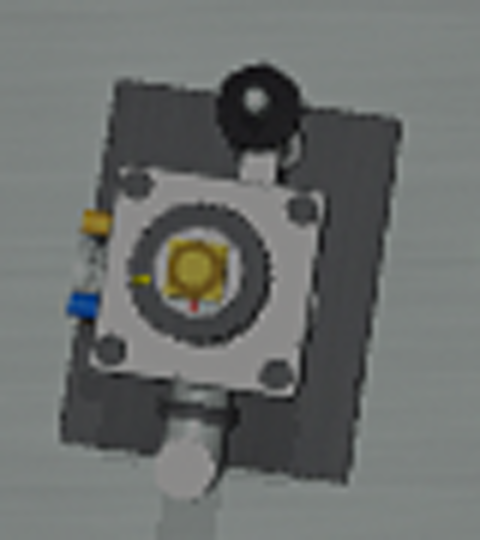

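Candidates: steel+blue key in the tray (323,202), a smaller steel+blue key at (376,206), a purple key (270,204), and a turquoise key (346,268). The crop confirms the tray one: a large steel square head at (325,214) with a blue tab and its arm pointing away. Filler: column with collar at (218,178) on its +x side, spout at (207,235). I'll move over the tray.

Request:
jog_arm(increments=[[0.05,0.05,-0.05,-5],[0.546,0.558,-0.05,-30],[0.546,0.558,-0.05,-30],[0.546,0.558,-0.05,-30],[0.546,0.558,-0.05,-30],[0.546,0.558,-0.05,-30],[0.546,0.558,-0.05,-30],[0.546,0.558,-0.05,-30],[0.546,0.558,-0.05,-30],[0.546,0.558,-0.05,-30]])

```text
clock: 1.4
position: [467.9, 7.2, 295.3]
ee_rot: [0.998, 0.067, -0.0, 0.001]
contact_force: [1.1, 0.9, 0.3]
gripper_width: 85.3
```

Request:
jog_arm(increments=[[0.041,0.159,0.03,0],[0.041,0.159,0.03,0],[0.041,0.159,0.03,0],[0.041,0.159,0.03,0],[0.041,0.159,0.03,0]])

```text
clock: 2.02
position: [529.5, -144.9, 265.2]
ee_rot: [0.998, 0.067, -0.0, 0.001]
contact_force: [-0.6, -0.0, 0.5]
gripper_width: 85.4
```

```bash
python3 - <<'E'
from h import *
s=read_state();print(s["position"],s["joint_vel"].max());im=get_image("wrist");np.save("w1.npy",im);import pickle;pickle.dump(s,open("w1.pkl","wb"))
cv2.imwrite("pics/w1.png",im[:,:,::-1])
E
```

```text
[ 529.48177228 -144.89467553  265.2034464 ] 0.0245317808375627
```

View pics/w1.png

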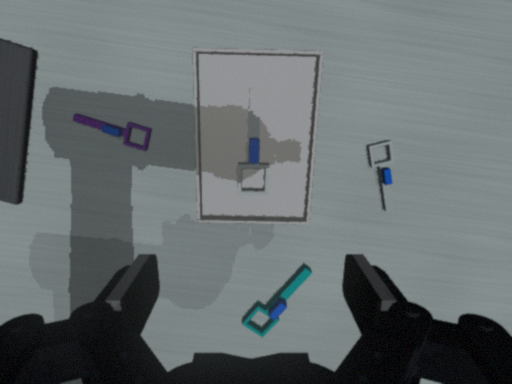

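```bash
python3 - <<'E'
from h import *
import pickle
s=pickle.load(open("w1.pkl","rb"));im=np.load("w1.npy")
crop("w",im,190,40,330,230,4,"c3.png")
hsv=cv2.cvtColor(im,cv2.COLOR_RGB2HSV)
m=((hsv[...,0]>105)&(hsv[...,0]<130)&(hsv[...,1]>120)).astype(np.uint8)
n,l,st,c=cv2.connectedComponentsWithStats(m)
for i in range(1,n):
  if st[i,4]>30: print(st[i],c[i],onz("wrist",*c[i],34,s))
for u,v in [(194,50),(321,52),(309,222),(198,219)]: print(onz("wrist",u,v,22,s))
E
```

```text
[102 124  20  12 147] [110.89115646 129.86394558] [550.38216988  12.81767832  34.        ]
[249 139  10  24 209] [253.5645933  150.38755981] [ 548.90033502 -146.17974376   34.        ]
[381 168  11  17 143] [386.30769231 175.69230769] [ 540.35839563 -301.83925925   34.        ]
[269 298  17  22 209] [277.01913876 308.91866029] [ 345.21430519 -205.5006599    34.        ]
[644.3760839  -69.31451489  22.        ]
[ 660.5068139  -203.41838819   22.        ]
[ 467.71611284 -227.25345843   22.        ]
[453.32665407 -89.78143164  22.        ]
```

View pics/c3.png

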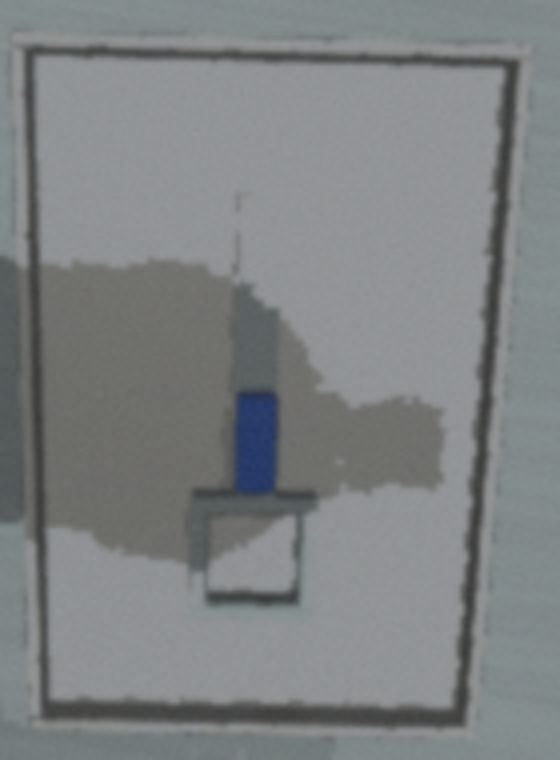

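The tray holds the steel key: blue tab at (254,151), head at (253,177), almost aligned with the picture. I'll look closely at the filler before grasping.

Request:
jog_arm(increments=[[0.05,-0.34,-0.065,17],[0.05,-0.34,-0.065,17],[0.05,-0.34,-0.065,17],[0.05,-0.34,-0.065,17],[0.05,-0.34,-0.065,17],[0.05,-0.34,-0.065,17],[0.05,-0.34,-0.065,17],[0.05,-0.34,-0.065,17]])

```text
clock: 3.08
position: [532.6, 199.8, 330.4]
ee_rot: [0.997, -0.08, 0.0, 0.001]
contact_force: [-1.1, -0.3, 0.3]
gripper_width: 85.3
```

```bash
python3 - <<'E'
from h import *
s=read_state();print(s["position"],abs(s["joint_vel"]).max(),s["joints"]);im=get_image("wrist");np.save("w2.npy",im);import pickle;pickle.dump(s,open("w2.pkl","wb"))
crop("w",im,130,40,390,300,3,"w2.png")
E
```

```text
[532.60104506 199.75447078 330.41448073] 0.02945137239532077 [ 6.43976285e-01  2.42684970e-01  8.31378149e-03  7.92826322e-04
 -1.33710600e+00  7.66277776e-01]
```

View pics/w2.png

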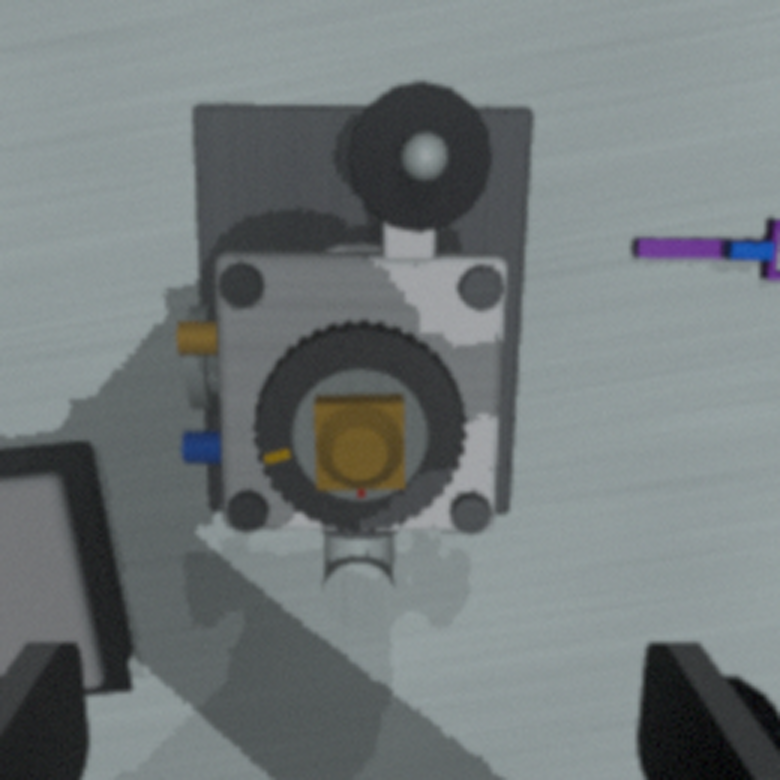

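```bash
python3 - <<'E'
from h import *
import pickle
s=pickle.load(open("w2.pkl","rb"))
f=lambda u,v,z: onz("wrist",130+u/3,40+v/3,z,s)[:2]
print("ring",f(360,426,177),"cone",f(358,455,197))
q=[f(*p,190) for p in [(315,402),(404,402),(405,491),(316,492)]];print("sq",np.round(q,1),np.mean(q,0))
a=lambda d:np.degrees(np.arctan2(d[1],d[0]))
print([a(q[1]-q[2]),a(q[0]-q[3]),a(q[0]-q[1])-90,a(q[3]-q[2])-90],np.linalg.norm(q[0]-q[1]),np.linalg.norm(q[1]-q[2]))
col=f(419,156,178);ct=f(426,156,203);r=f(360,426,177)
print("collar",col,ct,"dist",np.linalg.norm(col-r),"yaw",a(col-r)+np.degrees(np.arctan2(16,80)))
p=[f(*x,130) for x in [(218,258),(505,258),(500,528),(228,528)]]
print("cap",np.round(p,1),np.mean(p,0),[a(p[1]-p[2]),a(p[0]-p[3]),a(p[0]-p[1])-90,a(p[3]-p[2])-90])
p=[f(*x,12) for x in [(195,105),(531,108)]];print("base far edge",a(p[0]-p[1])-90,p, np.linalg.norm(p[0]-p[1]))
x=onz("top",208,205.5,177);print("top ring",x)
R0=R.from_quat(s["ee_rot"]).as_matrix();print("tool yaw",np.degrees(np.arctan2(R0[1,0],R0[0,0])))
E
```

```text
ring [535.33064542 199.10514589] cone [532.15587448 200.1864378 ]
sq [[547.7 210.1]
 [543.6 185. ]
 [517.1 188.7]
 [520.9 214.5]] [532.32262764 199.58639462]
[np.float64(-7.77858035429877), np.float64(-9.374738232646143), np.float64(-9.181989380231727), np.float64(-8.5115864351134)] 25.421877743094726 26.7913659388409
collar [609.09015331 170.62068365] [608.54383896 170.40715698] dist 79.0685120132881 yaw -9.805641608709996
cap [[588.2 238.7]
 [572.9 143.8]
 [477.3 156.7]
 [493.2 254.7]] [532.90606898 198.5070664 ] [np.float64(-7.687918321012079), np.float64(-9.560424860029736), np.float64(-9.170214113522519), np.float64(-9.193217418651244)]
base far edge -9.63739404346623 [array([647.28769192, 253.88302028]), array([622.75382449, 109.4035999 ])] 146.54764946565697
top ring [531.61038431 199.90715771 177.        ]
tool yaw -9.18785760834849
```

Request:
jog_arm(increments=[[0.071,0.339,0.1,-16.8],[0.071,0.339,0.2,-16.8],[0.071,0.339,0.22,-16.8],[0.071,0.339,0.22,-16.8],[0.071,0.339,0.22,-16.8],[0.071,0.339,0.22,-16.8],[0.071,0.339,0.22,-16.8],[0.071,0.339,0.22,-16.8],[0.071,0.339,0.22,-16.8]], hand=-0.2)

```text
clock: 4.25
position: [548.2, -147.8, 111.4]
ee_rot: [0.998, 0.065, 0.0, 0.001]
contact_force: [0.1, -0.2, -0.4]
gripper_width: 34.4
```

```bash
python3 - <<'E'
from h import *
s=read_state();print(s["position"],abs(s["joint_vel"]).max(),s["gripper_width"]);im=get_image("wrist");
cv2.imwrite("pics/w3.png",im[:,:,::-1])
hsv=cv2.cvtColor(im,cv2.COLOR_RGB2HSV)
m=((hsv[...,0]>105)&(hsv[...,0]<130)&(hsv[...,1]>120)).astype(np.uint8)
n,l,st,c=cv2.connectedComponentsWithStats(m)
for i in range(1,n):
  if st[i,4]>30: print(st[i],c[i],onz("wrist",*c[i],34,s))
print(proj("wrist",[548.6,-146.4,34],s))
E
```

```text
[ 548.24296725 -147.79032908  111.42649097] 0.02567935449283605 34.44461482484076
[  0 168  37  20 534] [ 17.70973783 177.25280899] [553.7657477   6.4026198  34.       ]
[240 190  17  42 620] [247.86774194 211.23064516] [ 549.92226305 -145.99418543   34.        ]
[449 232  19  28 435] [458.46666667 245.11724138] [ 544.08145085 -295.892369     34.        ]
(np.float64(248.21091769457598), np.float64(213.1232989187293))
```

View pics/w3.png

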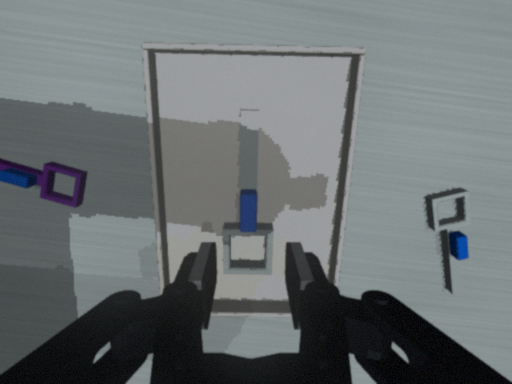

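The tray and key are directly ahead: tab at (248,211), head at (248,249), parallel to the jaws. Descending.

Request:
jog_arm(increments=[[0.0015,-0.0015,0.05,0],[0.0015,-0.0015,0.08,0],[0.0015,-0.0015,0.086,0],[0.0015,-0.0015,0.0862,0]])

```text
clock: 4.8
position: [551.1, -145.1, 26.8]
ee_rot: [0.998, 0.067, 0.002, 0.001]
contact_force: [-0.3, -0.2, -0.6]
gripper_width: 34.1
```

Request:
jog_arm(increments=[[0,0,0,0],[0,0,0,0],[0,0,0,0],[0,0,0,0],[0,0,0,0],[0,0,0,0]], hand=-1)

```text
clock: 5.55
position: [552.6, -144.9, 28.9]
ee_rot: [0.998, 0.067, 0.004, 0.001]
contact_force: [0.1, 1.1, 5.9]
gripper_width: 10.6
```

Request:
jog_arm(increments=[[0,0,-0.03,0],[0,0,-0.06,0],[0,0,-0.1,0],[0,0,-0.14,0],[0,0,-0.14,0],[0,0,-0.14,0]])

```text
clock: 6.3
position: [550.3, -144.5, 167.9]
ee_rot: [0.998, 0.066, 0.003, 0.001]
contact_force: [-0.3, -0.6, -4.0]
gripper_width: 10.7
```

```bash
python3 - <<'E'
from h import *
s=read_state();print(s["position"],s["ee_rot"],s["contact_force"],s["wrist_torque"],s["gripper_width"]);im=get_image("wrist");
import pickle;pickle.dump((s,im),open("w4.pkl","wb"))
cv2.imwrite("pics/w4.png",im[:,:,::-1])
crop("w",im,150,100,350,384,2.1,"w4c.png")
E
```

```text
[ 550.28192747 -144.49234264  167.9160161 ] [9.97784805e-01 6.64613993e-02 2.83736656e-03 5.60559748e-04] [-0.32685468 -0.6414615  -3.98372692] [ 0.00172112  0.05995624 -0.03146154] 10.692985099773118
```

View pics/w4c.png

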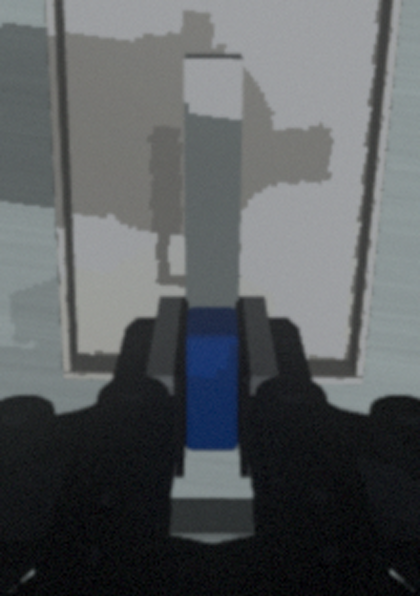

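```bash
cat > kfit.py <<'E'
from h import *
from scipy.optimize import least_squares
def kfit(vf,vn,ve):
    c=calibration("wrist");H=c["hand_eye"]
    def pv(x,z):
        q=np.linalg.inv(H)@np.array([x,0,z,1.]);return c["cy"]+c["fy"]*(-q[1])/-q[2]
    r=least_squares(lambda p:[pv(p[0]+14,p[1]-30)-vf,pv(p[0]-14,p[1]-30)-vn,pv(p[0]+68,p[1]-14)-ve],[0,15])
    return r.x,r.fun
E
python3 - <<'E'
from kfit import *
print(kfit(100+335/2.1,100+450/2.1,100+58/2.1))
E
```

```text
(array([-5.20168729, 27.08571993]), array([-0.23072088,  0.1725008 ,  0.06777737]))
```

The key is held straight, tab at (251,287) between the pads and arm pointing up the picture. Carrying it to above the filler.

Request:
jog_arm(increments=[[0,0,-0.05,0],[0.01,-0.05,-0.092,2],[0.02,-0.1,-0.092,5],[0.03,-0.15,-0.092,8],[0.04,-0.2,-0.092,11],[0.05,-0.25,-0.092,14],[0.06,-0.29,-0.092,16.3],[0.068,-0.32,-0.092,16.3],[0.0684,-0.332,-0.092,16.3],[0.0684,-0.332,-0.092,16.3]])

```text
clock: 7.6
position: [572.8, 193.8, 257.5]
ee_rot: [0.997, -0.075, 0.001, 0.001]
contact_force: [0.3, -1.1, -2.7]
gripper_width: 10.7
```

```bash
cat > look.py <<'E'
from h import *
import sys,pickle
s=read_state();m=R.from_quat(s["ee_rot"]).as_matrix()
print(round(s["clock"],2),s["position"].round(1),"yaw",np.degrees(np.arctan2(m[1,0],m[0,0])).round(2),"tilt",m[:2,2].round(4),"F",s["contact_force"].round(1),"T",s["wrist_torque"].round(3),"w",s["gripper_width"].round(1),"j",s["joints"].round(2))
for n in sys.argv[2:]:
    im=get_image(n);pickle.dump((s,im),open(sys.argv[1]+n+".pkl","wb"));cv2.imwrite(f"pics/{sys.argv[1]}{n}.png",im[:,:,::-1])
E
python3 look.py h5 wrist scene
python3 - <<'E'
from h import *
import pickle
s,im=pickle.load(open("h5scene.pkl","rb"));crop("s",im,210,110,340,240,5,"h5s.png")
s,im=pickle.load(open("h5wrist.pkl","rb"));crop("s",im,150,90,350,384,2,"h5w.png")
E
```

```text
Traceback (most recent call last):
  File "look.py", line 4, in <module>
    print(round(s["clock"],2),s["position"].round(1),"yaw",np.degrees(np.arctan2(m[1,0],m[0,0])).round(2),"tilt",m[:2,2].round(4),"F",s["contact_force"].round(1),"T",s["wrist_torque"].round(3),"w",s["gripper_width"].round(1),"j",s["joints"].round(2))
                                                                                                                                                                                                     ^^^^^^^^^^^^^^^^^^^^^^^^
AttributeError: 'float' object has no attribute 'round'
Traceback (most recent call last):
FileNotFoundError: [Errno 2] No such file or directory: 'h5scene.pkl'
```

```bash
sed -i 's/s\["gripper_width"\].round(1)/round(float(s["gripper_width"]),1)/' look.py
python3 look.py h5 wrist scene
python3 - <<'E'
from h import *
import pickle
s,im=pickle.load(open("h5scene.pkl","rb"));crop("s",im,210,110,340,240,5,"h5s.png")
s,im=pickle.load(open("h5wrist.pkl","rb"));crop("s",im,150,90,350,384,2,"h5w.png")
E
```

```text
7.6 [572.8 193.8 257.5] yaw -8.62 tilt [ 0.0016 -0.0026] F [ 0.3 -1.1 -2.7] T [-0.048  0.044 -0.024] w 10.7 j [ 0.6   0.34 -0.03  0.   -1.2   0.82]
```

View pics/h5w.png

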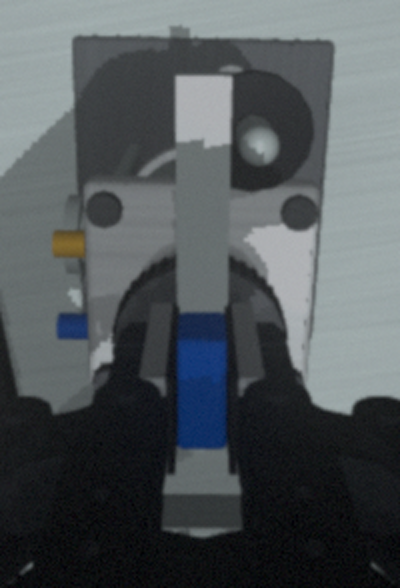

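View pics/h5s.png

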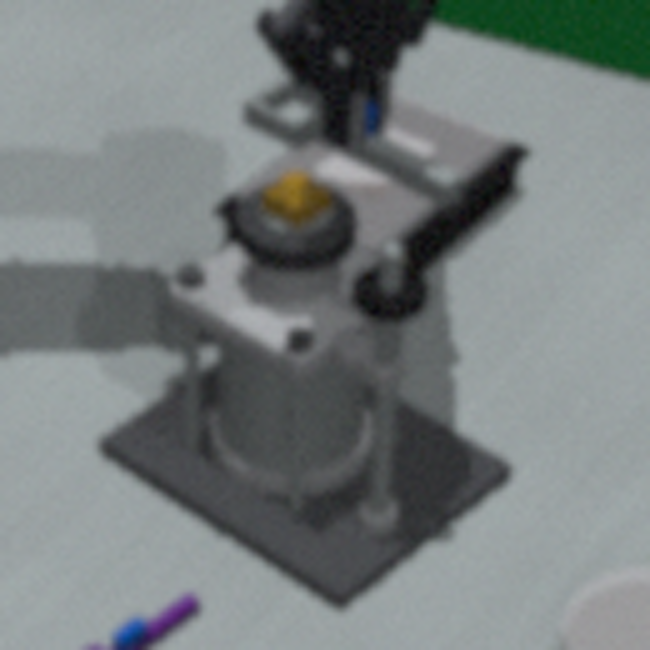

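```bash
python3 - <<'E'
from kfit import *
import pickle
s,im=pickle.load(open("h5wrist.pkl","rb"))
x,f=kfit(90+340/2,90+447/2,90+76/2);print(x,f)
c=onz("wrist",150+130,90+145/2,204,s);print("col",c)
yaw=np.radians(-9.2);ux=np.array([np.cos(yaw),np.sin(yaw)]);uy=np.array([-np.sin(yaw),np.cos(yaw)])
ax=c[:2]-80*ux+16*uy;print("axis from col",ax)
m=R.from_quat(s["ee_rot"]).as_matrix()
for u,v,zt in[(251.75,128,x[1]-14),(251,258,x[1]-30)]:
    p=s["position"]+m@[0,0,zt];q=onz("wrist",u,v,p[2],s);print("key pt tool",m.T@(q-s["position"]))
so=s["position"]+m@[x[0]-37,1.2,x[1]];print("socket",so)
print(totool(s,np.array([*(np.array([532.4,199.5])-so[:2]),0])))
E
```

```text
[-5.41302778 27.7181431 ] [-0.81264477  0.60729276  0.23884006]
col [609.79291779 170.58642046 204.        ]
axis from col [533.38011559 199.17109572]
key pt tool [62.6769459   0.97351637 13.84499645]
key pt tool [ 9.14659785  0.66905541 -2.26211851]
socket [530.69075597 198.90097955 229.69987651]
[ 1.60016498e-03 -8.48416900e-04  1.20638330e-06]
```

Request:
jog_arm(increments=[[0.0018,-0.0006,0.01,0],[0.0018,-0.0006,0.02,0],[0.0018,-0.0006,0.028,0],[0.0018,-0.0006,0.028,0],[0.0018,-0.0006,0.028,0]])

```text
clock: 8.32
position: [575.2, 193.1, 230.6]
ee_rot: [0.997, -0.076, 0.002, 0.001]
contact_force: [0.6, 0.3, -2.7]
gripper_width: 10.8
```

```bash

python3 look.py h6 wrist scene top
python3 - <<'E'
from h import *
import pickle
s,im=pickle.load(open("h6scene.pkl","rb"));crop("s",im,220,120,320,220,6,"h6s.png")
s,im=pickle.load(open("h6wrist.pkl","rb"));crop("s",im,150,90,350,384,2,"h6w.png")
E
```

```text
8.32 [575.2 193.1 230.6] yaw -8.7 tilt [ 0.0035 -0.0019] F [ 0.6  0.3 -2.7] T [-0.037 -0.018  0.079] w 10.8 j [ 0.59  0.37 -0.07  0.   -1.13  0.83]
```

View pics/h6w.png

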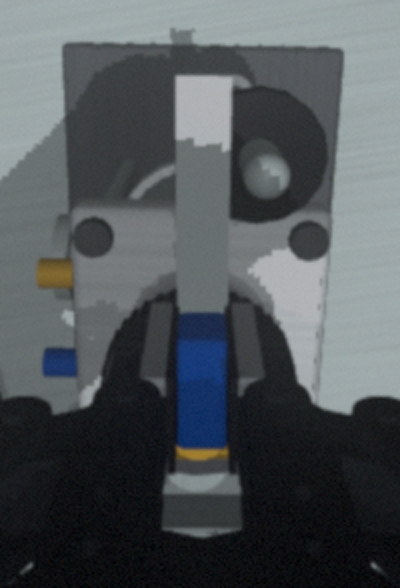

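View pics/h6s.png

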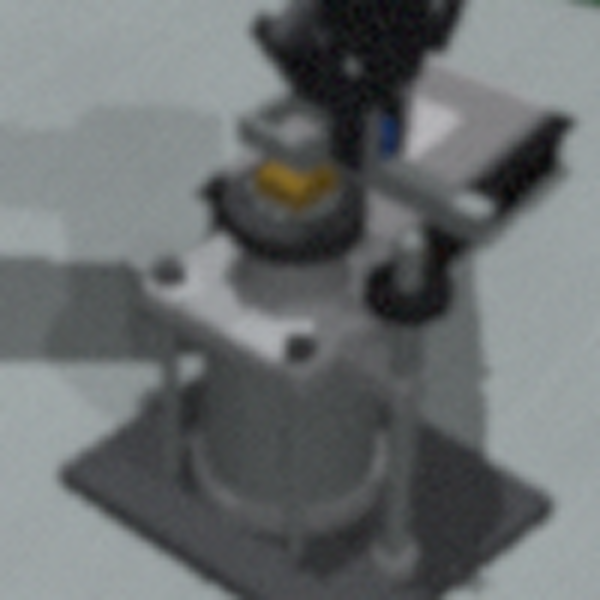

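The key hovers above the square: the cone shows through the socket at (201,455), the arm lies left of the column tip at (268,175). Lowering gradually.

Request:
jog_arm(increments=[[0,0,0.004,0],[0,0,0.008,0],[0,0,0.011,0],[0,0,0.011,0]])

```text
clock: 8.98
position: [575.1, 193.0, 219.4]
ee_rot: [0.997, -0.076, 0.002, 0.001]
contact_force: [0.3, -0.4, -3.1]
gripper_width: 10.9
```

```bash

python3 look.py h7 scene
python3 - <<'E'
from h import *
import pickle
s,im=pickle.load(open("h7scene.pkl","rb"));crop("s",im,220,120,320,220,6,"h7s.png")
E
```

```text
8.97 [575.1 193.  219.4] yaw -8.7 tilt [ 0.0029 -0.0021] F [ 0.3 -0.4 -3.1] T [-0.066 -0.013  0.044] w 10.9 j [ 0.59  0.37 -0.09  0.   -1.11  0.83]
```

View pics/h7s.png

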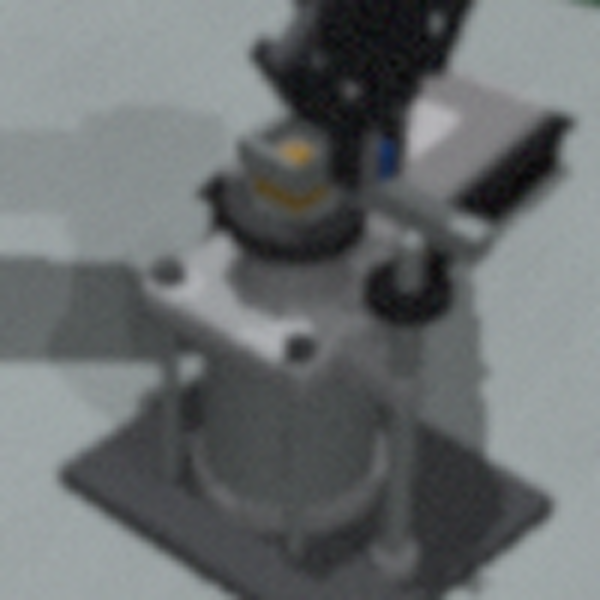

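Request:
jog_arm(increments=[[0,0,0.002,0],[0,0,0.004,0],[0,0,0.004,0]])

```text
clock: 9.4
position: [575.1, 193.0, 215.4]
ee_rot: [0.997, -0.076, 0.002, 0.001]
contact_force: [-0.8, 0.4, -2.3]
gripper_width: 10.6
```

Request:
jog_arm(increments=[[0,0,0.002,0],[0,0,0.004,0],[0,0,0.004,0]])

```text
clock: 9.78
position: [575.7, 193.2, 213.5]
ee_rot: [0.997, -0.076, 0.003, 0.0]
contact_force: [-1.8, 0.2, 4.8]
gripper_width: 10.6
```

```bash

python3 look.py h8 scene
python3 - <<'E'
from h import *
import pickle
s,im=pickle.load(open("h8scene.pkl","rb"));crop("s",im,220,120,320,220,6,"h8s.png")
E
```

```text
9.78 [575.7 193.2 213.5] yaw -8.67 tilt [ 0.0056 -0.0014] F [-1.8  0.2  4.8] T [0.074 0.869 0.02 ] w 10.6 j [ 0.59  0.38 -0.09  0.   -1.09  0.83]
```

View pics/h8s.png

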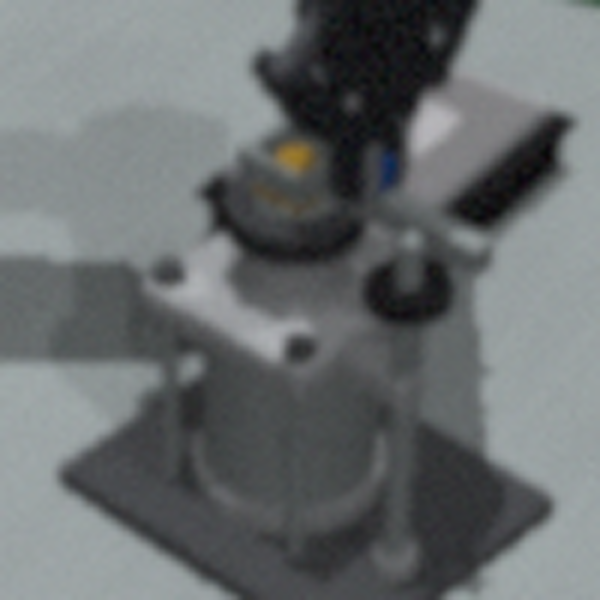

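Contact at about 7 N, pushing the key toward −x: the socket is slightly too far +x. I'll ease up, shift, and try again.

Request:
jog_arm(increments=[[0,0,-0.001,0],[-0.0018,0,-0.001,0],[-0.0018,0,0.001,0],[-0.0018,0,0.003,0],[-0.0018,0,0.003,0]])

```text
clock: 10.45
position: [573.8, 193.5, 209.9]
ee_rot: [0.997, -0.076, 0.002, 0.001]
contact_force: [0.1, 0.6, -1.8]
gripper_width: 10.8
```

```bash

python3 look.py h9
```

```text
10.45 [573.8 193.5 209.9] yaw -8.67 tilt [ 0.0048 -0.0017] F [ 0.1  0.6 -1.8] T [0.104 0.001 0.031] w 10.8 j [ 0.59  0.38 -0.1   0.   -1.09  0.82]
```

It went past the obstruction without force. Continuing down.

Request:
jog_arm(increments=[[0,0,0.002,0],[0,0,0.003,0],[0,0,0.003,0]])

```text
clock: 10.82
position: [573.8, 193.5, 206.8]
ee_rot: [0.997, -0.076, 0.002, 0.001]
contact_force: [-0.0, 0.9, -3.2]
gripper_width: 10.7
```

Request:
jog_arm(increments=[[0,0,0.002,0],[0,0,0.003,0],[0,0,0.003,0]])

```text
clock: 11.2
position: [573.8, 193.5, 203.6]
ee_rot: [0.997, -0.076, 0.002, 0.001]
contact_force: [0.9, 0.7, -4.0]
gripper_width: 10.6
```

```bash

python3 look.py h10 scene wrist
python3 - <<'E'
from h import *
import pickle
s,im=pickle.load(open("h10scene.pkl","rb"));crop("s",im,220,120,320,220,6,"h10s.png")
s,im=pickle.load(open("h10wrist.pkl","rb"));crop("s",im,150,90,350,384,2,"h10w.png")
E
```

```text
11.2 [573.8 193.5 203.6] yaw -8.67 tilt [ 0.0045 -0.0017] F [ 0.9  0.7 -4. ] T [ 0.108 -0.052  0.018] w 10.6 j [ 0.59  0.38 -0.11  0.   -1.07  0.82]
```

View pics/h10s.png

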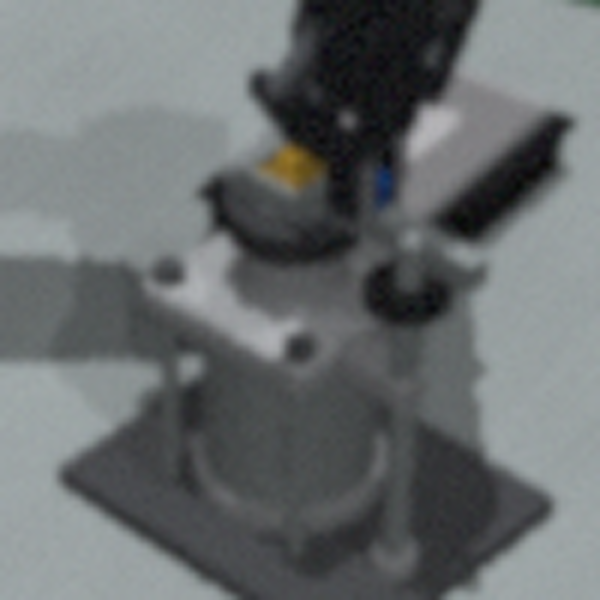

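View pics/h10w.png

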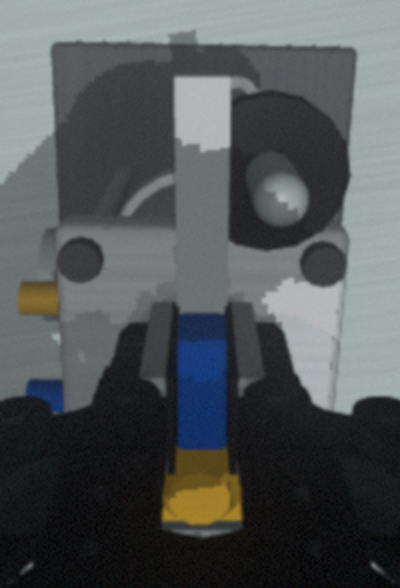

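The gold square now fills the socket (202,490) and the key is almost seated, with its arm over the collar. Going down until light contact.

Request:
jog_arm(increments=[[0,0,0.001,0],[0,0,0.0015,0],[0,0,0.0015,0]])

```text
clock: 11.68
position: [573.8, 193.5, 203.1]
ee_rot: [0.997, -0.075, 0.003, 0.001]
contact_force: [-3.5, 1.0, 2.8]
gripper_width: 10.6
```

Request:
jog_arm(increments=[[0,0,0.001,0],[0,0,0.0015,0],[0,0,0.0015,0]])

```text
clock: 12.05
position: [573.7, 193.5, 203.0]
ee_rot: [0.997, -0.075, 0.003, 0.001]
contact_force: [-6.4, 1.1, 7.3]
gripper_width: 10.8
```

```bash

python3 look.py h11
```

```text
12.05 [573.7 193.5 203. ] yaw -8.63 tilt [ 0.0061 -0.0015] F [-6.4  1.1  7.3] T [-0.026  1.277 -0.025] w 10.8 j [ 0.59  0.38 -0.11  0.01 -1.07  0.82]
```

Firm contact at TCP z 203, i.e. underside at 178: seated. Ease off, release, rise.

Request:
jog_arm(increments=[[-0.0005,0,-0.001,0],[-0.0005,0,-0.001,0]])

```text
clock: 12.3
position: [573.5, 193.6, 203.3]
ee_rot: [0.997, -0.075, 0.003, 0.0]
contact_force: [0.7, 1.0, -0.8]
gripper_width: 10.7
```

Request:
jog_arm(increments=[[0,0,0,0],[0,0,0,0],[0,0,0,0],[0,0,-0.01,0],[0,0,-0.04,0],[0,0,-0.08,0],[-0.04,0,-0.12,0],[-0.04,0,-0.12,0],[-0.04,0,-0.12,0]], hand=0)

```text
clock: 13.42
position: [532.9, 199.8, 323.6]
ee_rot: [0.997, -0.075, 0.003, -0.0]
contact_force: [0.1, -0.2, -1.0]
gripper_width: 43.0
```

```bash

python3 look.py h12 wrist scene
python3 - <<'E'
from h import *
import pickle
s,im=pickle.load(open("h12scene.pkl","rb"));crop("s",im,220,120,320,220,6,"h12s.png")
s,im=pickle.load(open("h12wrist.pkl","rb"));crop("s",im,130,40,390,300,3,"h12w.png")
E
```

```text
13.43 [532.9 199.8 323.6] yaw -8.63 tilt [ 0.0068 -0.0005] F [ 0.1 -0.2 -1. ] T [-0.039  0.07   0.029] w 43.0 j [ 0.65  0.24 -0.01  0.   -1.31  0.77]
```

View pics/h12w.png

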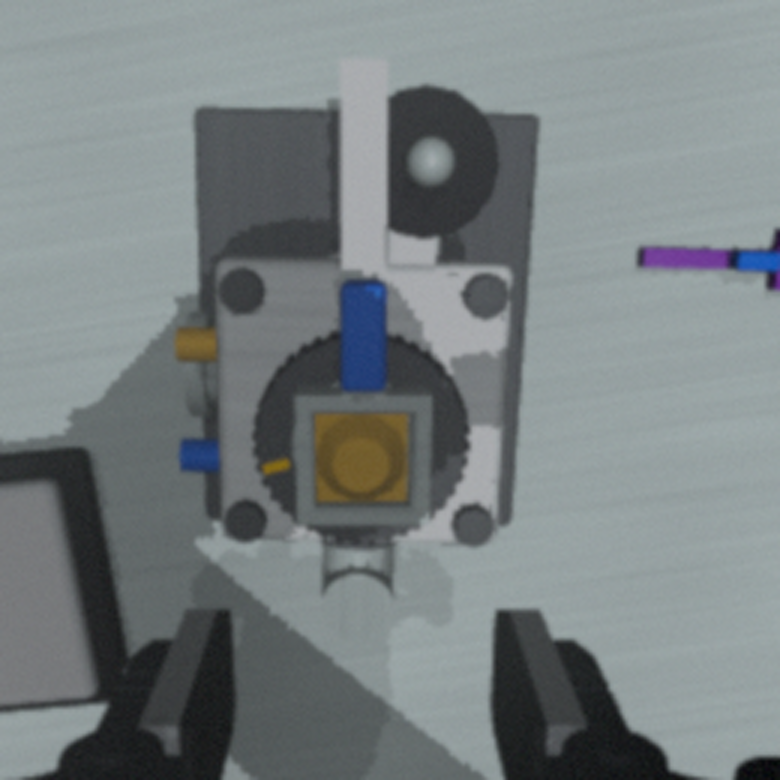

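View pics/h12s.png

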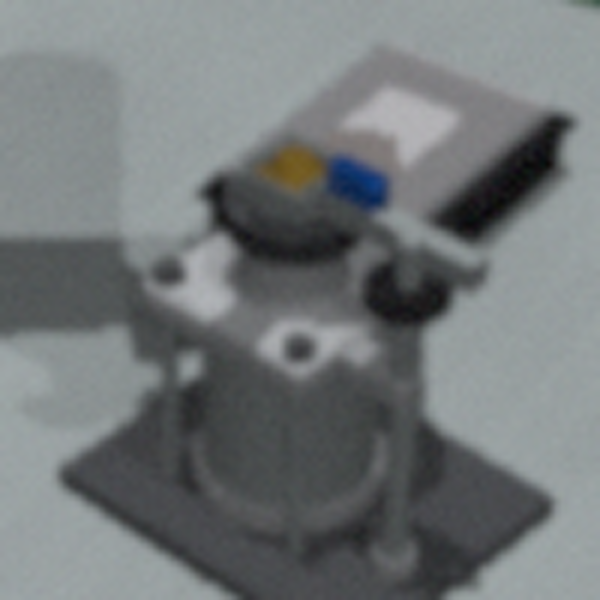

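The key is seated flat: gold square inside the socket (361,458), arm over the collar just left of the column (431,160). Now position the jaws round the ring, 45° off the arm so there is room to turn.

Request:
jog_arm(increments=[[-0.0007,0.0005,0,-10],[-0.0007,0.0005,0,-20],[-0.0007,0.0005,0,-30],[-0.0007,0.0005,0,-40],[-0.0007,0.0005,0.03,-43.6],[-0.0007,0.0005,0.07,-43.6],[-0.0007,0.0005,0.085,-43.6],[-0.0007,0.0005,0.085,-43.6]], hand=1)

```text
clock: 14.52
position: [532.7, 198.6, 235.8]
ee_rot: [0.954, 0.3, 0.0, 0.003]
contact_force: [-0.5, -0.8, 0.6]
gripper_width: 85.4
```

```bash

python3 look.py h13 wrist
```

```text
14.53 [532.7 198.6 235.8] yaw 34.93 tilt [ 0.0022 -0.0046] F [-0.5 -0.8  0.6] T [-0.026 -0.028  0.035] w 85.4 j [ 0.64  0.3  -0.16  0.01 -1.12  1.53]
```

View pics/h13wrist.png

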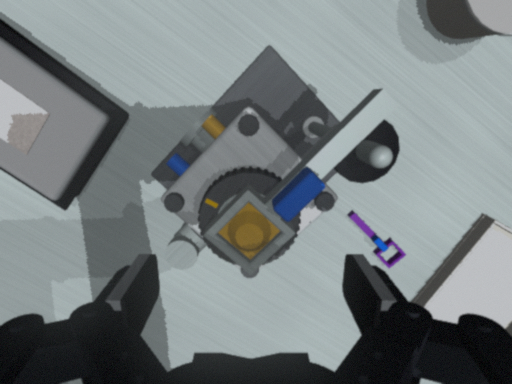

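Jaws straddle the ring (249,218) with the tab (298,195) clear of both fingers. Descending.

Request:
jog_arm(increments=[[-0.0005,-0.0003,0.03,0],[-0.0005,-0.0003,0.05,0],[-0.0005,-0.0003,0.06,0],[-0.0005,-0.0003,0.067,0],[-0.0005,-0.0003,0.07,0],[-0.0005,-0.0003,0.07,0]])

```text
clock: 15.32
position: [533.4, 198.9, 167.8]
ee_rot: [0.954, 0.3, 0.002, 0.002]
contact_force: [0.6, 0.1, -0.1]
gripper_width: 85.3
```

```bash

python3 look.py h14 scene wrist
python3 - <<'E'
from h import *
import pickle
s,im=pickle.load(open("h14scene.pkl","rb"));crop("s",im,220,120,320,220,6,"h14s.png")
E
```

```text
15.32 [533.4 198.9 167.8] yaw 34.95 tilt [ 0.0057 -0.0026] F [ 0.6  0.1 -0.1] T [ 0.039  0.047 -0.034] w 85.3 j [ 0.64  0.36 -0.25  0.01 -0.96  1.53]
```

View pics/h14s.png

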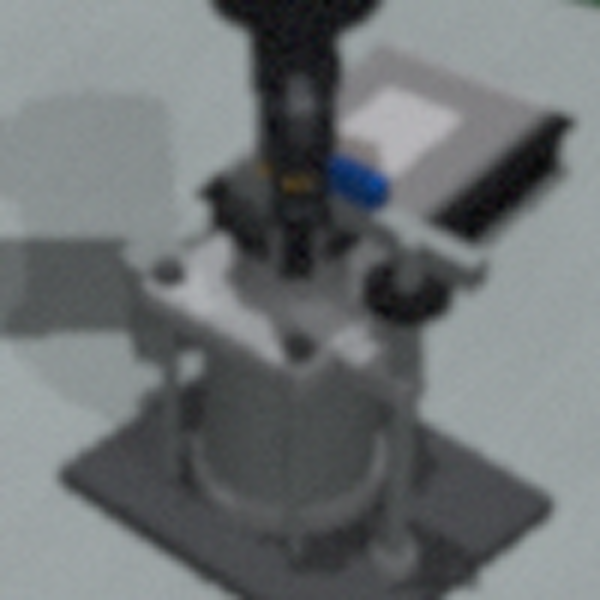

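View pics/h14wrist.png

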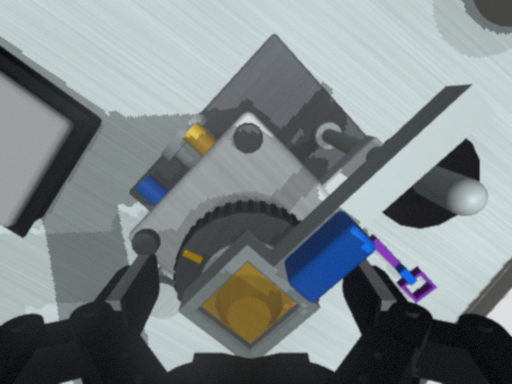

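Fingers flank the ring, tab clear. Close on the ring.

Request:
jog_arm(increments=[[-0.0007,-0.001,0.003,0],[-0.0007,-0.001,0.003,0],[-0.0007,-0.001,0.003,0],[-0.0007,-0.001,0.003,0],[-0.0007,-0.001,0.003,0]], hand=-1)

```text
clock: 16.05
position: [532.4, 199.2, 165.4]
ee_rot: [0.954, 0.3, 0.003, 0.002]
contact_force: [-2.1, -0.9, 5.4]
gripper_width: 62.1
```

```bash
python3 look.py h15 
```

```text
16.05 [532.4 199.2 165.4] yaw 34.97 tilt [ 0.0063 -0.0027] F [-2.1 -0.9  5.4] T [-0.505  0.44   0.005] w 62.1 j [ 0.65  0.36 -0.26  0.01 -0.95  1.53]
```

Request:
jog_arm(increments=[[0,0,0,4],[0,0,0,8],[0,0,0,12],[0,0,0,16],[0,0,0,16]])

```text
clock: 16.68
position: [532.2, 199.7, 165.5]
ee_rot: [0.986, 0.165, 0.003, 0.002]
contact_force: [-2.4, 1.7, 4.4]
gripper_width: 62.1
```

```bash
python3 look.py h16 wrist
```

```text
16.68 [532.2 199.7 165.5] yaw 19.01 tilt [ 0.0061 -0.0021] F [-2.4  1.7  4.4] T [ 0.139  0.718 -0.05 ] w 62.1 j [ 0.65  0.36 -0.26  0.01 -0.95  1.25]
```

View pics/h16wrist.png

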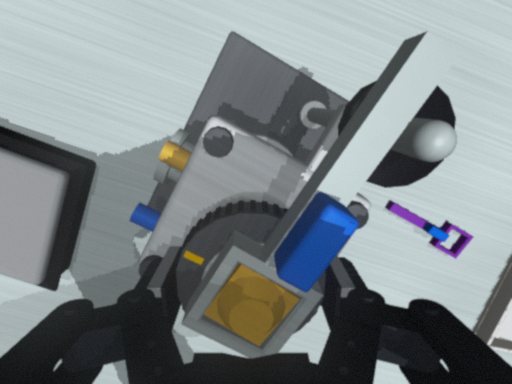

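The ring mark (193,257) stays put relative to the jaws, so the ring is turning; the arm has swung onto the column. Continuing in smaller steps.

Request:
jog_arm(increments=[[0,0,0,2],[0,0,0,4],[0,0,0,4]])

```text
clock: 17.1
position: [532.2, 199.8, 165.5]
ee_rot: [0.991, 0.13, 0.003, 0.001]
contact_force: [-1.9, 1.9, 3.7]
gripper_width: 62.2
```

```bash
python3 look.py h 
```

```text
17.1 [532.2 199.8 165.5] yaw 14.99 tilt [ 0.006  -0.0018] F [-1.9  1.9  3.7] T [ 0.198  0.668 -0.061] w 62.2 j [ 0.65  0.36 -0.26  0.01 -0.95  1.18]
```

Request:
jog_arm(increments=[[0,0,0,2],[0,0,0,3.5],[0,0,0,3.5]])

```text
clock: 17.48
position: [532.2, 199.9, 165.5]
ee_rot: [0.995, 0.1, 0.003, 0.001]
contact_force: [-2.9, 2.4, 4.1]
gripper_width: 62.2
```

```bash
python3 look.py h 
```

```text
17.48 [532.2 199.9 165.5] yaw 11.45 tilt [ 0.0061 -0.0016] F [-2.9  2.4  4.1] T [0.264 0.752 0.024] w 62.2 j [ 0.65  0.36 -0.26  0.01 -0.95  1.12]
```

Request:
jog_arm(increments=[[0,0,0,2],[0,0,0,3.5],[0,0,0,3.5]])

```text
clock: 17.85
position: [532.1, 200.0, 165.5]
ee_rot: [0.998, 0.069, 0.003, 0.001]
contact_force: [-3.1, 2.9, 4.9]
gripper_width: 62.4
```

```bash
cat > t.py <<'E'
from h import *
s=read_state();m=R.from_quat(s["ee_rot"]).as_matrix()
print(round(s["clock"],2),"yaw",np.degrees(np.arctan2(m[1,0],m[0,0])).round(2),"F",s["contact_force"].round(1),"T",s["wrist_torque"].round(3),"e6",round(s["joint_efforts"][5],3),"w",round(float(s["gripper_width"]),1))
E
python3 t.py
```

```text
17.85 yaw 7.91 F [-3.1  2.9  4.9] T [ 0.392  0.749 -0.001] e6 -0.022 w 62.4
```

Request:
jog_arm(increments=[[0,0,0,2],[0,0,0,3.5],[0,0,0,3.5]])

```text
clock: 18.23
position: [532.1, 200.1, 165.4]
ee_rot: [0.999, 0.038, 0.003, 0.001]
contact_force: [-3.0, 3.2, 3.7]
gripper_width: 62.2
```

```bash
python3 t.py
```

```text
18.23 yaw 4.37 F [-3.   3.2  3.7] T [ 0.487  0.854 -0.043] e6 -0.023 w 62.2
```

```bash
python3 look.py h17 wrist
```

```text
18.23 [532.1 200.1 165.4] yaw 4.37 tilt [ 0.006  -0.0011] F [-3.   3.2  3.7] T [ 0.487  0.854 -0.043] w 62.2 j [ 0.65  0.36 -0.26  0.01 -0.95  1.  ]
```

View pics/h17wrist.png

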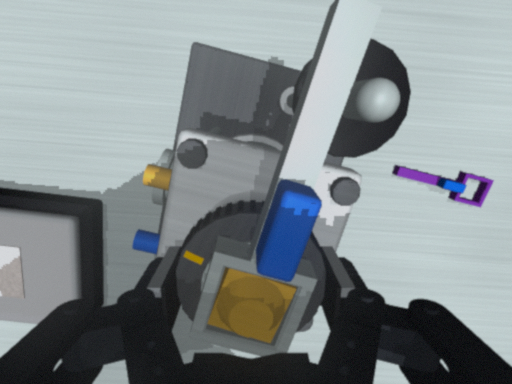

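The mark (193,257) still moves with the jaws and the arm lies against the column, so the ring is turning against a held barrel. Continuing.

Request:
jog_arm(increments=[[0,0,0,2],[0,0,0,3.5],[0,0,0,3.5]])

```text
clock: 18.65
position: [532.1, 200.2, 165.4]
ee_rot: [1.0, 0.007, 0.003, 0.0]
contact_force: [-4.0, 3.6, 4.1]
gripper_width: 62.1
```

```bash
python3 t.py
```

```text
18.65 yaw 0.84 F [-4.   3.6  4.1] T [0.668 0.907 0.025] e6 -0.025 w 62.1
```

Request:
jog_arm(increments=[[0,0,0,2],[0,0,0,3.5],[0,0,0,3.5]])

```text
clock: 19.02
position: [532.1, 200.3, 165.4]
ee_rot: [1.0, -0.024, 0.003, 0.0]
contact_force: [-3.2, 4.0, 3.7]
gripper_width: 62.1
```

```bash
python3 t.py
```

```text
19.02 yaw -2.74 F [-3.2  4.   3.7] T [ 0.643  0.96  -0.015] e6 -0.028 w 62.1
```

Request:
jog_arm(increments=[[0,0,0,2],[0,0,0,3.5],[0,0,0,3.5]])

```text
clock: 19.4
position: [532.1, 200.5, 165.4]
ee_rot: [0.998, -0.055, 0.003, 0.0]
contact_force: [-3.0, 3.7, 4.3]
gripper_width: 62.5
```

```bash
python3 t.py
```

```text
19.4 yaw -6.33 F [-3.   3.7  4.3] T [ 0.715  0.905 -0.008] e6 -0.027 w 62.5
```

Request:
jog_arm(increments=[[0,0,0,2],[0,0,0,3],[0,0,0,3]])

```text
clock: 19.77
position: [532.1, 200.5, 165.4]
ee_rot: [0.997, -0.082, 0.003, -0.0]
contact_force: [-2.7, 4.2, 4.1]
gripper_width: 62.1
```

```bash
python3 t.py
```

```text
19.77 yaw -9.4 F [-2.7  4.2  4.1] T [0.662 0.955 0.02 ] e6 -0.034 w 62.1
```

Request:
jog_arm(increments=[[0,0,0,2],[0,0,0,3],[0,0,0,3]])

```text
clock: 20.15
position: [532.1, 200.6, 165.4]
ee_rot: [0.994, -0.109, 0.003, -0.0]
contact_force: [-3.1, 4.4, 3.7]
gripper_width: 61.7
```

```bash
python3 t.py
```

```text
20.15 yaw -12.48 F [-3.1  4.4  3.7] T [0.594 0.954 0.051] e6 -0.034 w 61.7
```

Request:
jog_arm(increments=[[0,0,0,2],[0,0,0,3],[0,0,0,3]])

```text
clock: 20.52
position: [532.2, 200.7, 165.4]
ee_rot: [0.991, -0.133, 0.003, 0.0]
contact_force: [-3.3, 3.7, 3.4]
gripper_width: 62.5
```

```bash
python3 t.py
```

```text
20.52 yaw -15.29 F [-3.3  3.7  3.4] T [0.584 0.965 1.14 ] e6 -1.147 w 62.5
```

Jam reached: 1.14 N m at the wrist (joint 6 agrees), after about 50° (0.88 rad). Stop, release and rise.

Request:
jog_arm(increments=[[0,0,0,0],[0,0,0,0],[0,0,0,0],[0,0,-0.01,0],[0,0,-0.05,0],[0,0,-0.1,0],[0,0,-0.155,0],[0,0,-0.155,0],[0,0,-0.155,0]], hand=1)

```text
clock: 21.65
position: [530.9, 200.8, 320.8]
ee_rot: [0.991, -0.133, 0.003, -0.0]
contact_force: [-1.1, 0.3, 0.5]
gripper_width: 85.2
```

```bash
python3 look.py h18 wrist
python3 - <<'E'
from h import *
import pickle
s,im=pickle.load(open("h18wrist.pkl","rb"));crop("s",im,130,40,390,300,3,"h18w.png")
E
```

```text
21.65 [530.9 200.8 320.8] yaw -15.31 tilt [ 0.0066 -0.0003] F [-1.1  0.3  0.5] T [-0.022 -0.011  0.   ] w 85.2 j [ 0.65  0.24 -0.02  0.   -1.31  0.65]
```

View pics/h18w.png

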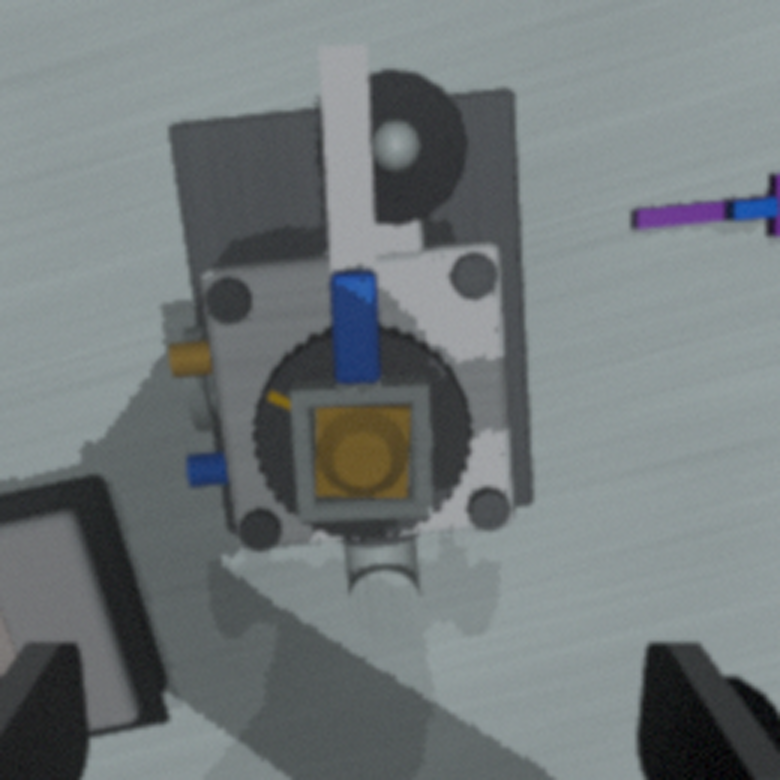

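```bash
python3 - <<'E'
from h import *
import pickle
s,im=pickle.load(open("h18wrist.pkl","rb"))
f=lambda u,v,z: onz("wrist",130+u/3,40+v/3,z,s)[:2]
a=lambda p,q:np.degrees(np.arctan2(*(p-q)[::-1]))
print("arm",a(f(319,45,192),f(330,266,192)),a(f(367,45,192),f(376,225,192)))
h=[f(*p,192) for p in[(290,390),(430,384),(436,516),(300,522)]];print("head",np.mean(h,0),a(h[0],h[1])-90,a(h[3],h[2])-90,a(h[0],h[3]),a(h[1],h[2]))
q=[f(*p,190) for p in[(312,409),(411,404),(411,498),(317,502)]];print("sq",np.mean(q,0),a(q[0],q[1])-90,a(q[3],q[2])-90,a(q[0],q[3]),a(q[1],q[2]))
t=[f(*p,208) for p in[(332,300),(377,300),(380,380),(335,383)]];print("tab near edge",(t[2]+t[3])/2,"edges",a(t[0],t[3]),a(t[1],t[2]))
E
```

```text
arm -12.92956657262944 -12.078205767901578
head [532.42208916 199.2119376 ] -12.772152209356577 -12.577794740791049 -12.276188702164928 -11.53136437368461
sq [532.09324971 199.67074163] -12.307879853523914 -12.69027888673125 -13.14527557188408 -14.420522817512731
tab near edge [555.81935013 194.5749217 ] edges -13.711636838586637 -12.847431548711018
```

Ring mark has moved to (280,400); key and square sit at about −12.6°, i.e. the barrel is off by only ~0.06 rad, with the arm against the column (396,145). Now re-grasp the tab at the key's yaw.

Request:
jog_arm(increments=[[0.0435,-0.0013,0,-2.7],[0.0435,-0.0013,0.03,-2.7],[0.0435,-0.0013,0.06,-2.7],[0.0435,-0.0013,0.066,-2.7],[0.0435,-0.0013,0.066,-2.7],[0.0435,-0.0013,0.066,-2.7]], hand=-0.2)

```text
clock: 22.45
position: [573.9, 190.6, 255.4]
ee_rot: [0.994, -0.11, 0.004, -0.0]
contact_force: [-1.0, -0.4, 0.0]
gripper_width: 34.0
```

```bash
python3 look.py h19 wrist
```

```text
22.45 [573.9 190.6 255.4] yaw -12.59 tilt [ 0.0072 -0.0007] F [-1.  -0.4  0. ] T [ 0.001  0.028 -0.023] w 34.0 j [ 0.59  0.34 -0.04  0.   -1.18  0.76]
```

View pics/h19wrist.png

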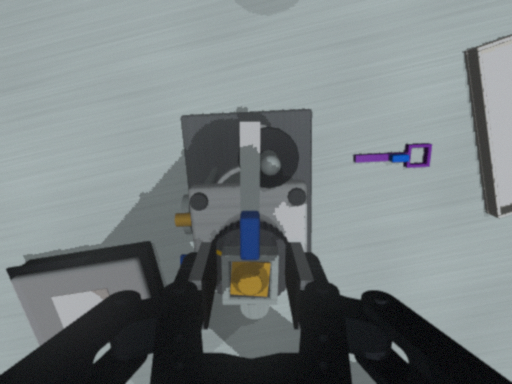

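The tab (250,235) is centred and parallel between the fingers. Down and grip.

Request:
jog_arm(increments=[[-0.0006,0,0.03,0],[-0.0006,0,0.047,0],[-0.0006,0,0.052,0],[-0.0006,0,0.052,0],[-0.0006,0,0.052,0]])

```text
clock: 23.12
position: [574.2, 191.0, 204.7]
ee_rot: [0.994, -0.11, 0.005, -0.001]
contact_force: [-0.6, 0.0, -0.5]
gripper_width: 34.2
```

Request:
jog_arm(increments=[[0,0,0,0],[0,0,0,0],[0,0,0,0],[0,0,0,0],[0,0,0,0]], hand=-1)

```text
clock: 23.75
position: [574.6, 191.2, 205.8]
ee_rot: [0.994, -0.109, 0.005, -0.001]
contact_force: [-0.9, -0.4, 5.6]
gripper_width: 10.8
```

```bash
python3 look.py h20
```

```text
23.75 [574.6 191.2 205.8] yaw -12.57 tilt [0.011 0.001] F [-0.9 -0.4  5.6] T [-0.007  0.392 -0.004] w 10.8 j [ 0.59  0.38 -0.11  0.01 -1.07  0.76]
```

Request:
jog_arm(increments=[[0,0,-0.004,0],[0,0,-0.008,0],[0,0,-0.012,0],[0,0,-0.012,0]])

```text
clock: 24.25
position: [574.2, 191.2, 218.1]
ee_rot: [0.994, -0.109, 0.005, -0.001]
contact_force: [0.3, 0.7, -2.4]
gripper_width: 10.6
```

```bash
python3 look.py h21 scene
python3 - <<'E'
from h import *
import pickle
s,im=pickle.load(open("h21scene.pkl","rb"));crop("s",im,220,120,320,220,6,"h21s.png")
E
```

```text
24.25 [574.2 191.2 218.1] yaw -12.56 tilt [0.0104 0.0009] F [ 0.3  0.7 -2.4] T [ 0.152 -0.07   0.031] w 10.6 j [ 0.59  0.37 -0.1   0.01 -1.1   0.76]
```

View pics/h21s.png

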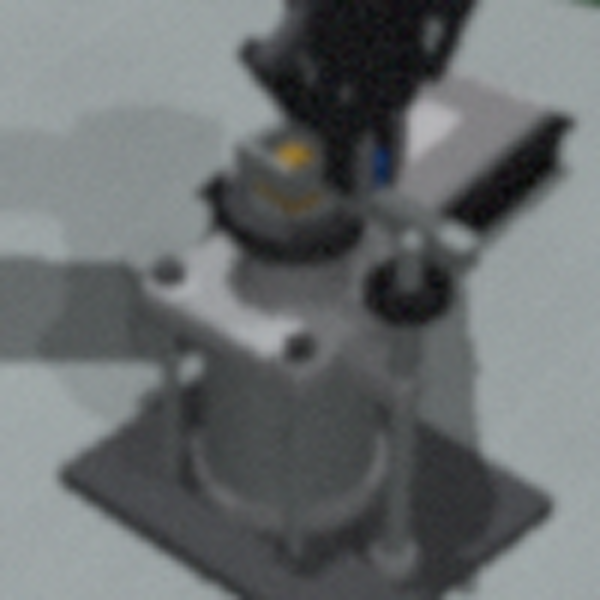

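The key is lifting freely, gold showing beneath the head. Rising clear.

Request:
jog_arm(increments=[[0,0,-0.015,0],[0,0,-0.035,0],[0,0,-0.055,0],[0,0,-0.06,0],[0,0,-0.06,0]])

```text
clock: 24.92
position: [573.2, 191.0, 278.3]
ee_rot: [0.994, -0.109, 0.005, -0.001]
contact_force: [0.2, 0.4, -3.0]
gripper_width: 10.7
```

```bash
python3 look.py h22 wrist
python3 - <<'E'
from h import *
import pickle
s,im=pickle.load(open("h22wrist.pkl","rb"));crop("s",im,150,90,350,384,2,"h22w.png")
E
```

```text
24.93 [573.2 191.  278.3] yaw -12.57 tilt [0.0103 0.0012] F [ 0.2  0.4 -3. ] T [-0.083 -0.047 -0.074] w 10.7 j [ 0.59  0.33 -0.01  0.01 -1.23  0.76]
```

View pics/h22w.png

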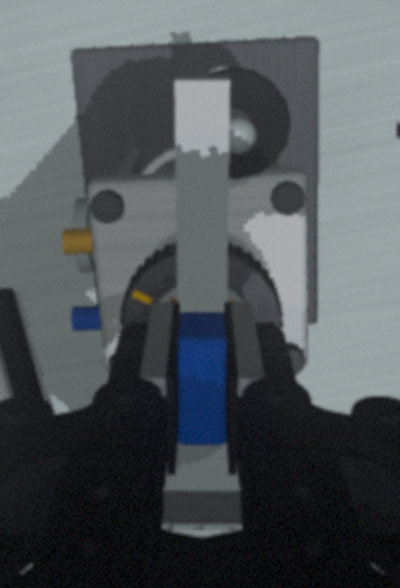

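Request:
jog_arm(increments=[[0.008,0.05,0,-3],[0.016,0.1,0,-6],[0.024,0.15,0.02,-9],[0.032,0.2,0.06,-12],[0.04,0.25,0.1,-15],[0.047,0.3,0.14,-18],[0.052,0.325,0.175,-20.2],[0.052,0.333,0.18,-20.2],[0.052,0.333,0.18,-20.2],[0.052,0.333,0.18,-20.2]])

```text
clock: 26.22
position: [554.2, -144.5, 98.7]
ee_rot: [0.998, 0.067, 0.006, 0.0]
contact_force: [0.3, 0.2, -2.0]
gripper_width: 10.7
```

```bash
python3 look.py h23 wrist
```

```text
26.23 [ 554.2 -144.5   98.7] yaw 7.71 tilt [0.0123 0.0004] F [ 0.3  0.2 -2. ] T [-0.049 -0.021 -0.022] w 10.7 j [ 0.03  0.44 -0.32 -0.   -0.79  1.68]
```

View pics/h23wrist.png

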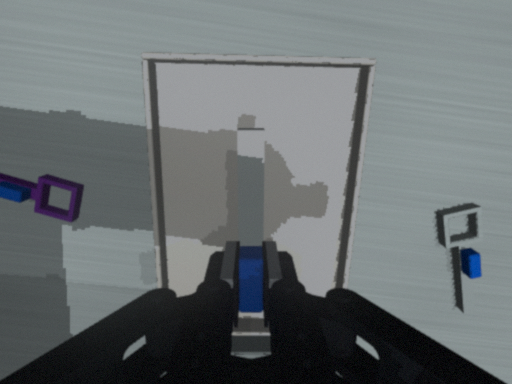

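The key is over the tray, well inside its walls. Lowering.

Request:
jog_arm(increments=[[-0.001,0,0.03,0],[-0.001,0,0.05,0],[-0.001,0,0.058,0],[-0.001,0,0.062,0],[-0.001,0,0.062,0]])

```text
clock: 26.9
position: [554.5, -144.2, 37.5]
ee_rot: [0.998, 0.068, 0.007, 0.0]
contact_force: [0.3, -0.3, -2.1]
gripper_width: 10.7
```

Request:
jog_arm(increments=[[0,0,0.002,0],[0,0,0.003,0],[0,0,0.003,0]])

```text
clock: 27.28
position: [554.6, -144.3, 34.6]
ee_rot: [0.998, 0.068, 0.007, 0.0]
contact_force: [-0.3, 0.2, -2.1]
gripper_width: 10.5
```

Request:
jog_arm(increments=[[0,0,0.001,0],[0,0,0.002,0],[0,0,0.002,0]])

```text
clock: 27.65
position: [554.5, -144.3, 32.5]
ee_rot: [0.998, 0.068, 0.007, 0.0]
contact_force: [0.4, 0.2, -2.1]
gripper_width: 10.4
```

Request:
jog_arm(increments=[[0,0,0.001,0],[0,0,0.0015,0],[0,0,0.0015,0]])

```text
clock: 28.02
position: [554.8, -144.3, 31.8]
ee_rot: [0.998, 0.068, 0.007, 0.0]
contact_force: [-2.6, 0.3, 5.8]
gripper_width: 10.7
```

Request:
jog_arm(increments=[[0,0,0.001,0],[0,0,0.0015,0],[0,0,0.0015,0]])

```text
clock: 28.4
position: [554.8, -144.3, 31.8]
ee_rot: [0.998, 0.068, 0.007, 0.001]
contact_force: [-3.9, 0.6, 9.9]
gripper_width: 10.5
```

Contact with the tray floor at z 31.8, as predicted. Ease off, release (opening only part way so as to stay inside the walls), rise.

Request:
jog_arm(increments=[[0,0,-0.0005,0],[0,0,-0.0005,0]])

```text
clock: 28.65
position: [554.8, -144.3, 32.0]
ee_rot: [0.998, 0.068, 0.007, 0.0]
contact_force: [-0.1, -0.0, -1.1]
gripper_width: 10.5
```

Request:
jog_arm(increments=[[0,0,0,0],[0,0,0,0],[0,0,0,0],[0,0,0,0],[0,0,-0.02,0],[0,0,-0.06,0],[-0.01,0,-0.12,0],[-0.02,0,-0.18,0],[-0.02,0,-0.2,0],[-0.02,0,-0.2,0]], hand=-0.2)

```text
clock: 29.9
position: [532.8, -147.0, 233.8]
ee_rot: [0.998, 0.068, 0.01, 0.001]
contact_force: [-0.5, 0.6, -0.9]
gripper_width: 34.1
```

```bash
python3 look.py h24 wrist top
```

```text
29.9 [ 532.8 -147.   233.8] yaw 7.78 tilt [0.0196 0.0001] F [-0.5  0.6 -0.9] T [-0.024  0.026  0.061] w 34.1 j [ 0.02  0.26 -0.21  0.   -1.08  1.68]
```

View pics/h24wrist.png

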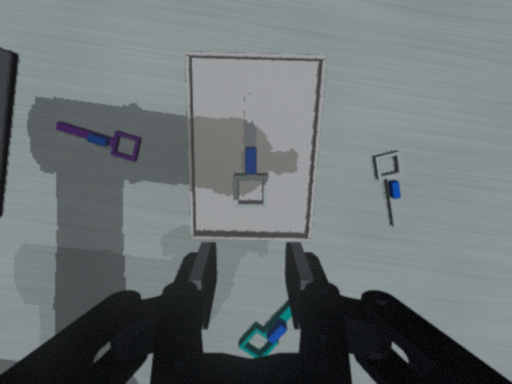

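View pics/h24top.png

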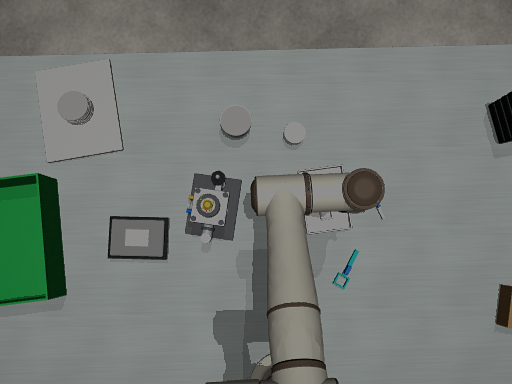

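The key lies flat in the tray (tab at 250,160). Tub, pot and pack are unmoved. Checking the barrel and ring close up.

```bash
python3 - <<'E'
from h import *
import pickle
s,im=pickle.load(open("h24top.pkl","rb"));a=cv2.imread("pics/top0.png")[:,:,::-1]
k=np.hstack([a[170:245,180:245],im[170:245,180:245]]);cv2.imwrite("pics/cmp.png",cv2.resize(k[:,:,::-1],None,fx=6,fy=6,interpolation=cv2.INTER_CUBIC))
E
```

```text
(no output)
```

View pics/cmp.png

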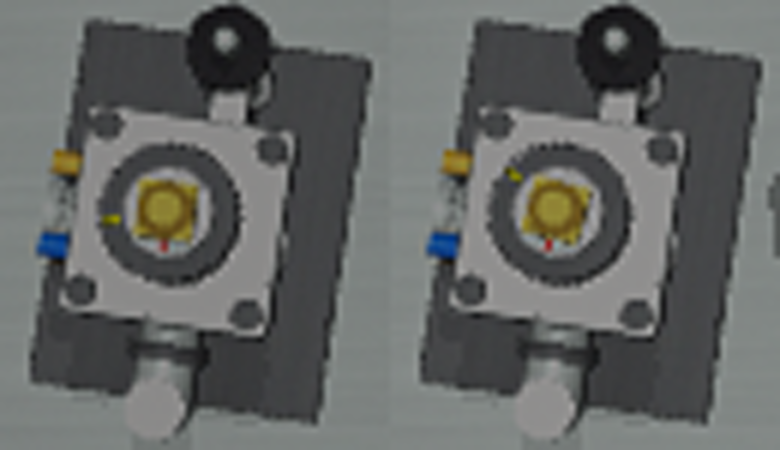

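Ring mark moved clockwise by about 45–50°; the barrel is turned only slightly, a few degrees. Handing in.

```bash
python3 -c "
from bench import *
print(job_done())"
```

```text
the job is handed in; nothing more can be done
None
```

The lock ring is tight, the key is back flat in its tray, and the job is handed in at about 30 s of the 72 s allowed.

- **Fitting the key:** I took the large steel key with the blue tab from the tray and fitted it over the square with its arm on the collar. The first attempt caught at about 7 N. After I shifted it about 1.8 mm it went down freely to the flange.
- **Tightening:** I turned the ring clockwise about 50° (0.88 rad) until it jammed. The wrist read 1.14 N m and joint 6 read 1.15 N m; I stopped there. These were read at the end of each turning step, so a brief higher value within a step would not have shown. Before the jam the wrist showed almost no torque between steps, not the 0.14 N m drag you gave. The wrist pictures showed the ring mark turning with the jaws while the arm rested on the column.
- **Final checks:**
  - The wrist picture shows the key lying flat inside the tray.
  - The barrel stands about 0.07 rad clockwise of its setting, measured from a picture before the key came off. A rough look afterwards agrees, so it is within the 0.25 limit.
  - The tub, pot and meal pack look unmoved in the top view, and the gripper is clear of everything.

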